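# Lock a sample vial in the snap-over plier clamp

## Task

Stand the capped sample vial upright and fully down in the round seat of the bench clamp while its handles are open, and let go of it. Then gently close the two handles together past the point where the resistance peaks and gives, until the clamp snaps shut and stays shut by itself on the vial. Stop pressing once it has snapped, never force the handles, and leave the other things on the bench undisturbed.

Things in the scene. Friction and masses are not known exactly. Their poses are not given: they have to be found in the camera images.
- vial: Amber glass vial with a white cylindrical cap, the slimmest of the three small containers at the right. Glass 28 mm in diameter to a shoulder at 70 mm, cap 26 mm in diameter from 74 to 95 mm height; about 70 g; starts upright on the bench. Origin: centre of its underside, z to the cap. Grip it from above at the cap, so that the fingertips stay above the clamp's jaws.
- clamp: Fixed plier clamp: base plate 260 x 84 x 10 mm, two crossed handles on an upright pivot pin (top 66 mm above the bench), black grips towards the robot, jaws beyond the pivot. Origin on the bench under the pivot, +x to jaws and seat, -x along the handles, z up. Handles and jaws lie 50 mm above the bench, tops at 58. A cover 34 mm wide, 24 mm high is under them 75 to 115 mm behind the pivot.
- seat (a point): Centre of the seat's floor, 50 mm ahead of the pivot, 10 mm above the bench: a round hole 31 mm in diameter, 14 mm deep (mouth 24 mm above the bench), in a 50 mm square aluminium block. The vial's underside is at this point when fully down. Open, the rubber jaw pads stand 17 mm to each side (clamp's y) of the seat's axis, 42 to 58 mm above the bench.
- grip_left (a point): Middle of the black grip of the clamp's +y handle, 115 mm behind the pivot, 50 mm above the bench: a round bar 12 mm in diameter, 75 mm long, running on 45 mm behind this point. Open, it lies 28 mm from the clamp's centre plane, so the two grips measure 68 mm over their outsides there.
- grip_right (a point): The same point on the grip of the handle on the clamp's -y side.
- handle_left (a joint): Angle of the left handle, rad: 0 open (held there by a weak spring), growing as it closes, 1 rad = 115 mm at the grip point. The handles are linked and move alike, so squeeze both between the fingers or push one towards the other. More than 18 N on a handle overloads the clamp.
- handle_right (a joint): Angle of the right handle, same as the left. Squeezed at the grip points each handle resists with about 0.5 N, then over some 5 mm a peak of 5 to 6 N (twice that if only one is pushed), then ever less, until it jumps the last 1.5 mm to a hard stop and stays. Where varies by an unseen adjustment: peak at 0.05 to 0.13 rad, stop 0.05 rad later. Short of the jump the handles spring open again.
- jar: Bystander: squat amber jar, 52 mm in diameter, 62 mm tall, origin under its centre.
- beaker: Bystander: clear plastic beaker, 54 mm in diameter, 65 mm tall, origin under its centre.
- reagent: Bystander: amber bottle, 68 mm in diameter, 150 mm tall, origin under its centre.
- cup_a: Bystander: clear cup, 72 mm in diameter, 75 mm tall, at the left.
- cup_b: Bystander: a second such cup.
- dish: Bystander: low glass dish, 80 mm in diameter, 14 mm high.
- marker: Bystander: white marker pen, 130 mm long, 16 mm thick, lying at the left.
Mind the look-alikes: they are no part of the job. Leave any blue, green or yellow look-alike of the vial alone.

How it is judged:
By the outcome, as a careful person would: the job done as asked, in the order asked, and still so for the second after the job is handed in, with the robot touching nothing.
It also fails if it takes over 64 s, if anything falls off the work surface, if the arm or the gripper's body presses on something with over 40 N, if the wrist force passes 120 N, or if a joint passes its speed limit or range.

## Robot

A 6-joint arm with a two-finger parallel gripper is mounted at the origin on the work surface. World frame = base frame: x ahead of the robot, y to its left, z up, the work surface at z = 0. Lengths are in m, angles in rad, forces in N, time in s.
With the tool pointing down it reaches from about 0.35 to 0.775 m from the base axis. Payload 5.5 kg.
Tool frame: the origin (TCP) lies between the finger pads; the fingertips stand 19 mm ahead of it and the grasp point (between the pads) is the TCP; z points along the fingers, x is the direction in which the jaws open and shut, and the axes are right-handed (so a half turn about z gives the same grasp; the last joint's range is limited). The gripper opens to 85 mm and grips with 20 to 120 N. Pads are 22 mm wide; open, the fingers measure 114 mm over their backs; the gripper's body (76 mm by 85 mm) begins 54 mm behind the grasp point. The pads swing forward as they close: fully open they stand 13 mm farther back than shut.
Start: joints at [1.176, 0.313, 0.046, 1.304, 0, 1.431], TCP at [0.145, 0.556, 0.25] pointing down, gripper open.
Joint ranges: [-2.76, 2.76], [-0.86, 1.69], [-1.03, 1.26], [-2.2, 2.34], [-1.47, 1.5], [-3.14, 3.14]. Speed limits (rad/s): [2.57, 2.57, 3.14, 3.14, 3.14, 3.14].

## Interface

Orientations are given as a unit quaternion [w, x, y, z].
In Python, from workcell import env gives the robot as it stands. The module is installed in compiled form; this text tells all that it offers.
- The arm moves only by the tool carry_out, never from a script. Its argument "steps" is a list of rows, each a list of 7 numbers: the gripper command: -1 is shut, 1 is fully open, values between are in proportion, then the shift along the tool's x, y, z in m, then the turn, a rotation vector about the tool's x, y, z in rad. A call has 1 to 20 rows; each row shifts and turns the commanded pose from where the row before left it, along the tool's axes as they then stand; what a row does not reach is not made up. A row lasts 1/8 s, in which the tool goes at most 62.5 mm and 10.7 degrees, less where a joint would pass 70% of its speed; a pose out of reach is approached as far as the arm can. A call with a gripper value outside its range is refused whole. The fingers move at their own pace and stop on an object; "grip_force" is the grip in N (left out, the last holds). Time passes only in rows, so rows that do not move let the fingers close. It gives the time, the measured TCP pose, the force and the opening at its end, in the units of the state.
- env.get_state(): the state, without advancing time (a new reading comes with each control period).
- env.read_camera(name): name is "scene" or "top"; returns a dict with "color" (400x640x3 uint8, red, green, blue), "K" (3x3 intrinsics, pixels), "dist" ([k1, k2, p1, p2, k3] as OpenCV has them; the pictures are not rectified), "R" (3x3) and "t" (3): a world point X has camera coordinates R X + t. Camera axes: x right, y down, z forward; pixel columns grow to the right and rows downward; lengths in m; the calibration is good to about 2 mm. A picture is of the moment at which its call begins. There is no depth.
- env.hand_in(): hands the job in, once; it reports no verdict.
The state is a dict: "clock": time; "joint_pos": joint angles; "qvel": joint speeds; "tau": joint torques, N m; "tcp_pos": TCP position; "orientation": TCP orientation; "wrist_force": force on the tool from outside, world axes, zero at the start; "ft_torque": the same for the moment, N m; "finger_gap": finger opening in m.
Only numpy, scipy, OpenCV 4.12 (cv2) and the standard library are available. Lean on these libraries where they do the work, as an engineer would, in place of code of your own. Each camera call takes 0.05 s, during which the arm holds its last target. There are 200 camera calls.

## Working session

There is one attempt and no reset: what is moved stays moved. The work goes in short steps, Python scripts to look and compute and a tool call to move; the robot and the scene stay as the last step left them, time stands still between calls to the robot, and variables do not carry over. Pictures are saved under pics/ and viewed, about 8 in all and at most 12, crops included, and the job is handed in when it is done.

Besides the shell and the picture viewer there is one more tool, called as a command line: name --pt "numbers of a row" for each row, then --argument value for the rest. carry_out: Moves the arm, as the interface text tells. Its arguments: {"type":"object","properties":{"steps":{"type":"array","items":{"type":"array","items":{"type":"number"}}},"grip_force":{"type":"number"}},"required":["steps"]}

```bash
mkdir -p pics; cat > h.py <<'E'
import numpy as np, cv2
from workcell import env
def cam(n):
    c=env.read_camera(n); return c
def save(c,f,box=None,s=1):
    im=c["color"][:,:,::-1]
    if box: x0,y0,x1,y1=box; im=im[y0:y1,x0:x1]
    cv2.imwrite("pics/"+f,cv2.resize(im,None,fx=s,fy=s,interpolation=cv2.INTER_CUBIC))
def ray(c,uv):
    p=cv2.undistortPoints(np.array([[uv]],float),c["K"],np.array(c["dist"],float))[0,0]
    R=np.array(c["R"]);t=np.array(c["t"])
    return -R.T@t, R.T@np.array([p[0],p[1],1])
def at_z(c,uv,z):
    o,d=ray(c,uv); return o+d*(z-o[2])/d[2]
def proj(c,X):
    return cv2.projectPoints(np.array(X,float).reshape(-1,3),cv2.Rodrigues(np.array(c["R"],float))[0],np.array(c["t"],float),c["K"],np.array(c["dist"],float))[0][:,0]
E
python3 - <<'E'
from h import *
import pickle
for n in("top","scene"):
    c=cam(n); save(c,n+"0.png"); pickle.dump(c,open(n+".pkl","wb")); o=ray(c,(320,200)); print(n,o[0],o[1],c["K"][0][0])
print(env.get_state())
E
```

```text
top [0.42142653 0.05257431 1.19117572] [ 0.10361214  0.03037109 -0.9944214 ] 440.4719576410997
scene [1.11004436 0.52314301 0.69844502] [-0.59286882 -0.47703932 -0.64886384] 408.6418241804632
{'clock': 0.1, 'joint_pos': array([ 1.17639902e+00,  3.13941076e-01,  4.51122790e-02,  1.30361478e+00,
       -2.73243738e-06,  1.43121431e+00]), 'qvel': array([-0.00030313, -0.00195626,  0.00224185,  0.00176698, -0.00176105,
        0.00107077]), 'tau': array([ 3.51764444e-03, -4.81724989e+01,  2.99245459e+01,  1.27591172e-02,
       -5.27369048e-05,  1.26639350e-05]), 'tcp_pos': array([0.14477504, 0.55604067, 0.2494971 ]), 'orientation': array([ 4.09291178e-04,  7.91222414e-01,  6.11527934e-01, -7.14730344e-04]), 'wrist_force': array([ 0.56047434, -0.49879468,  0.05240844]), 'ft_torque': array([-0.00948295,  0.00128624,  0.0136401 ]), 'finger_gap': 0.08536653208161818}
```

View pics/top0.png

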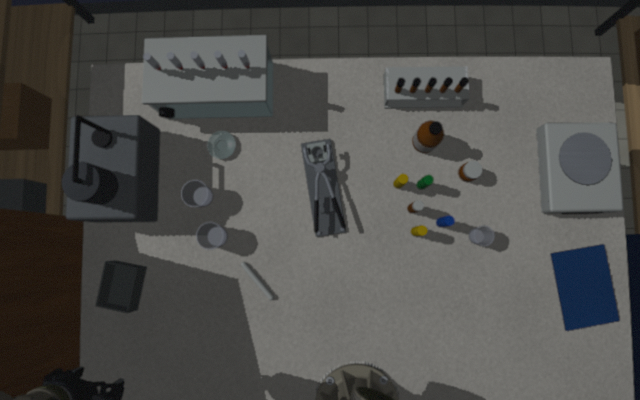

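View pics/scene0.png

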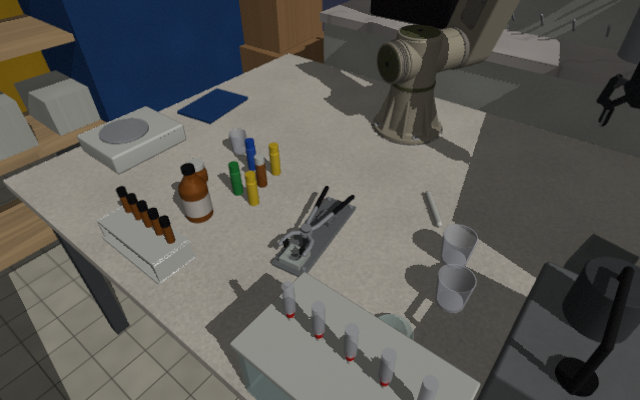

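Top view: the clamp is around (322,187), and the robot base is at the bottom. Candidates for the vial:
- (413,208): slim, amber with a white cap. This fits the description.
- (470,172): the squat jar.
- (482,237): the beaker.
- Yellow (401,181) and (419,231), green (425,181), blue (445,221): the coloured look-alikes.

I'll confirm with enlarged crops.

```bash
python3 - <<'E'
from h import *
import pickle
T=pickle.load(open("top.pkl","rb"));S=pickle.load(open("scene.pkl","rb"))
a=cv2.resize(T["color"][130:250,290:350],None,fx=5,fy=5,interpolation=cv2.INTER_CUBIC)
b=cv2.resize(T["color"][160:260,385:485],None,fx=5,fy=5,interpolation=cv2.INTER_CUBIC)
b=cv2.copyMakeBorder(b,0,100,0,0,cv2.BORDER_CONSTANT)
cv2.imwrite("pics/t1.png",np.hstack([a,b])[:,:,::-1])
a=cv2.resize(S["color"][130:280,225:365],None,fx=5,fy=5,interpolation=cv2.INTER_CUBIC)[:,:,::-1]
cv2.imwrite("pics/s1.png",cv2.resize(a,None,fx=.8,fy=.8))
E
```

```text
(no output)
```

View pics/t1.png

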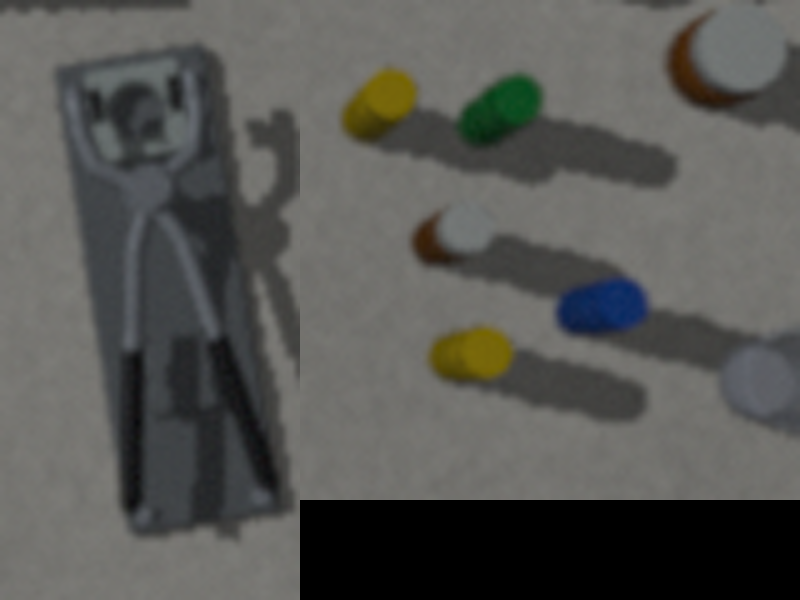

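View pics/s1.png

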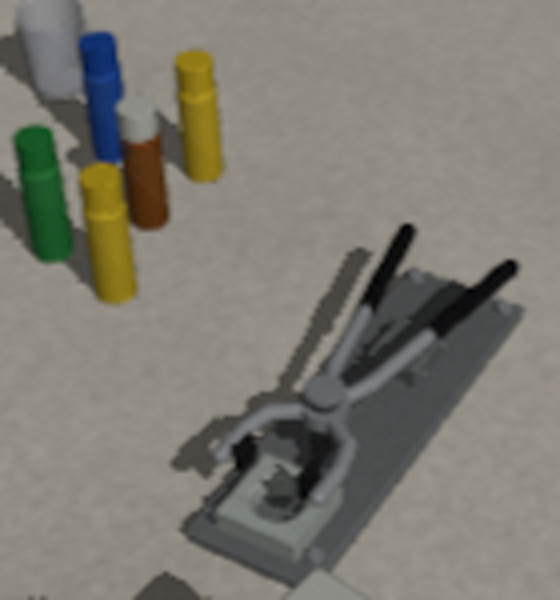

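The vial is confirmed: amber with a white cap, cap top at about top px (418,205) and scene px (260,157). The clamp jaws point away from the robot. Next I'll compute positions from both cameras.

```bash
cat > m.py <<'E'
from h import *
import pickle
from scipy.optimize import least_squares
T=pickle.load(open("top.pkl","rb"));S=pickle.load(open("scene.pkl","rb"))
ta=lambda u,v:((u+.5)/5-.5+290,(v+.5)/5-.5+130)
tb=lambda u,v:((u-300+.5)/5-.5+385,(v+.5)/5-.5+160)
sc=lambda u,v:((u+.5)/4-.5+225,(v+.5)/4-.5+130)
def p(n,X): print(n,np.round(X*1000,1))
if __name__=="__main__":
    p("vial cap T",at_z(T,tb(467,229),.095)); p("vial cap S",at_z(S,sc(139,110),.095)); p("vial bottom S",at_z(S,sc(150,216),.0))
    for n,a,b in(("yel1",(390,95),(101,178)),("green",(517,97),(36,137)),("yel2",(488,352),(195,62)),("blue",(622,304),(99,44))):
        p(n+" T",at_z(T,tb(*a),.095)); p(n+" S",at_z(S,sc(*b),.095))
    L=[-.13,.13]
    # model: params x,y,yaw,plate offset
    obsT=[("P",ta(60,70),(.13,.042,.01)),("P",ta(208,47),(.13,-.042,.01)),("P",ta(290,507),(-.13,-.042,.01)),("P",ta(130,533),(-.13,.042,.01)),
      ("F",ta(152,187),(0,0,.066)),("F",ta(133,510),(-.16,None,.05)),("F",ta(270,490),(-.16,None,.05))]
    obsS=[("P",sc(185,530),(.13,-.042,.01)),("P",sc(300,586),(.13,.042,.01)),("P",sc(522,303),(-.13,.042,.01)),("P",sc(415,268),(-.13,-.042,.01)),("F",sc(323,388),(0,0,.066))]
    def res(q,which=3):
        r=[]
        for bit,C,O in((1,T,obsT),(2,S,obsS)):
            if not which&bit: continue
            for k,uv,X in O:
                if X[1] is None: continue
                x=X[0]+(q[3] if k=="P" else 0);c,s=np.cos(q[2]),np.sin(q[2])
                r+=list(proj(C,(q[0]+c*x-s*X[1],q[1]+s*x+c*X[1],X[2]))[0]-uv)
        return r
    for w in(1,2,3):
        f=least_squares(res,[.48,.05,.15,-.03],args=(w,));print(w,np.round(f.x,4),np.round(f.fun,1))
        q=f.x;c,s=np.cos(q[2]),np.sin(q[2]);p("seat",np.array([q[0]+.05*c,q[1]+.05*s]))
    p("pivotT",at_z(T,ta(152,187),.066));p("pivotS",at_z(S,sc(323,388),.066))
    p("gripendsT",np.r_[at_z(T,ta(133,510),.05),at_z(T,ta(270,490),.05)])
    p("jawpads mid T",(at_z(T,ta(95,103),.058)+at_z(T,ta(176,91),.058))/2)
E
python3 m.py
```

```text
vial cap T [ 519.1 -158.8   95. ]
vial cap S [ 520.4 -152.    95. ]
vial bottom S [ 515.2 -160.5    0. ]
yel1 T [ 587.2 -122.1   95. ]
yel1 S [ 587.4 -118.2   95. ]
green T [ 585.4 -186.1   95. ]
green S [ 582.1 -182.5   95. ]
yel2 T [ 457.5 -167.4   95. ]
yel2 S [ 456.4 -162.6   95. ]
blue T [ 480.6 -235.3   95. ]
blue S [ 480.2 -230.6   95. ]
1 [ 0.6247  0.085   0.1523 -0.0453] [-0.6 -0.7  0.1 -1.  -0.5  0.9  0.6  0.8  0.5 -0.1]
seat [674.1  92.5]
2 [ 0.623   0.0879  0.1379 -0.0446] [-1.7 -0.7  1.7  0.4  1.1  1.  -0.9 -0.7 -0.3 -0.3]
seat [672.6  94.8]
3 [ 0.6236  0.0865  0.1459 -0.045 ] [-1.  -0.5 -0.3 -0.7 -1.5  1.3 -0.5  1.1 -0.1  0.3 -2.1 -0.7  1.5  0.2
  0.1  0.6 -1.9 -1.  -1.  -0.4]
seat [673.1  93.7]
pivotT [624.5  86.2  66. ]
pivotS [623.3  89.   66. ]
gripendsT [458.2  98.   50.  467.7  27.   50. ]
jawpads mid T [673.9  94.6  58. ]
```

Both cameras agree to within a few mm. Working values:
- Vial at (0.518, -0.158)
- Pivot at (0.624, 0.087), yaw 0.15
- Seat at (0.6735, 0.0935)

Now I'll move above the vial with the jaws opening along world y.

carry_out --pt "1 0 0 0 0 0 -0.128" --pt "1 0 0 0 0 0 -0.128" --pt "1 -0.0397 0.0207 0 0 0 0" --pt "1 -0.0397 0.0207 0 0 0 0" --pt "1 -0.0397 0.0207 0 0 0 0" --pt "1 -0.0397 0.0207 0 0 0 0" --pt "1 -0.0397 0.0207 0 0 0 0" --pt "1 -0.0397 0.0207 0 0 0 0" --pt "1 -0.0397 0.0207 0 0 0 0" --pt "1 -0.0397 0.0207 0 0 0 0" --pt "1 -0.0397 0.0207 0 0 0 0" --pt "1 -0.0397 0.0207 0 0 0 0" --pt "1 -0.0397 0.0207 0 0 0 0" --pt "1 -0.0397 0.0207 0 0 0 0" --pt "1 -0.0397 0.0207 0 0 0 0" --pt "1 -0.0397 0.0207 0 0 0 0" --pt "1 -0.0397 0.0207 0 0 0 0" --pt "1 -0.0397 0.0207 0 0 0 0" --pt "1 -0.0397 0.0207 0 0 0 0" --pt "1 -0.0397 0.0207 0 0 0 0"

```text
clock: 2.6
tcp_pos: [0.5187, -0.159, 0.2498]
orientation: [-0.0, 0.707, 0.707, -0.0]
wrist_force: [0.4, -0.2, 1.0]
finger_gap: 0.0853
```

carry_out --pt "1 0 0 0.032 0 0 0" --pt "1 0 0 0.032 0 0 0" --pt "1 0 0 0.032 0 0 0" --pt "0.3 0 0 0.032 0 0 0" --pt "-0.1 0 0 0.032 0 0 0" --pt "-0.1 0 0 0 0 0 0" --pt "-0.1 0 0 0 0 0 0" --grip_force 25

```text
clock: 3.48
tcp_pos: [0.5188, -0.1579, 0.0911]
orientation: [0.0, 0.707, 0.708, 0.0]
wrist_force: [-0.3, -0.4, 1.0]
finger_gap: 0.0382
```

```bash
python3 - <<'E'
from h import *
c=cam("scene");X=env.get_state()["tcp_pos"];print(X,env.get_state()["finger_gap"],proj(c,X))
d=cam("top");print(proj(d,X))
a=cv2.resize(c["color"][110:210,215:315],None,fx=4,fy=4,interpolation=cv2.INTER_CUBIC);b=cv2.resize(d["color"][160:260,370:470],None,fx=4,fy=4,interpolation=cv2.INTER_CUBIC)
cv2.imwrite("pics/g.png",np.hstack([a,b])[:,:,::-1])
E
```

```text
[ 0.51929699 -0.15806417  0.09162974] 0.03840109707227843 [[258.16271424 157.20086835]]
[[417.45043177 205.44302749]]
```

View pics/g.png

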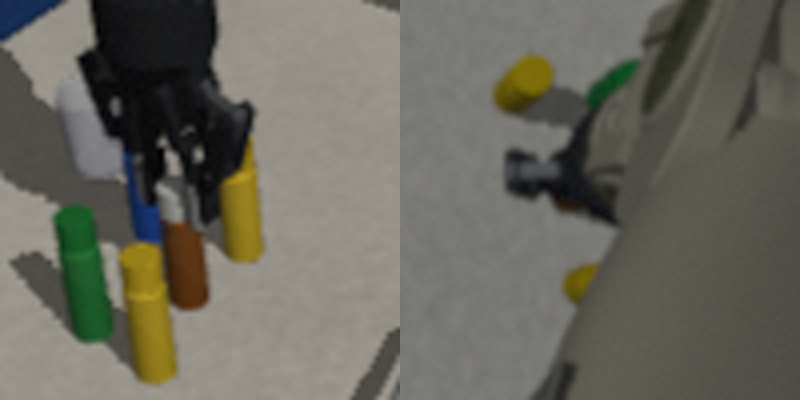

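The vial cap, at crop (172,205) and scene px (258,161), sits between the two fingers. Nothing else is touched. I'll close and lift.

carry_out --pt "-0.3 0 0 0 0 0 0" --pt "-0.5 0 0 0 0 0 0" --pt "-1 0 0 0 0 0 0" --pt "-1 0 0 0 0 0 0" --pt "-1 0 0 0 0 0 0" --pt "-1 0 0 -0.01 0 0 0" --pt "-1 0 0 -0.03 0 0 0" --pt "-1 0 0 -0.04 0 0 0" --pt "-1 0 0 -0.04 0 0 0" --pt "-1 0 0 0 0 0 0" --grip_force 25

```text
clock: 4.82
tcp_pos: [0.5202, -0.1584, 0.2141]
orientation: [0.003, 0.707, 0.708, 0.001]
wrist_force: [-0.2, 0.7, 0.2]
finger_gap: 0.0244
```

carry_out --pt "-1 0.0315 0.0192 0 0 0 0" --pt "-1 0.0315 0.0192 0 0 0 0" --pt "-1 0.0315 0.0192 0 0 0 0" --pt "-1 0.0315 0.0192 0 0 0 0" --pt "-1 0.0315 0.0192 0 0 0 0" --pt "-1 0.0315 0.0192 0 0 0 0" --pt "-1 0.0315 0.0192 0 0 0 0" --pt "-1 0.0315 0.0192 0 0 0 0" --pt "-1 0 0 0 0 0 0" --pt "-1 0 0 0.04 0 0 0" --pt "-1 0 0 0.02 0 0 0" --pt "-1 0 0 0 0 0 0" --pt "-1 0 0 0 0 0 0" --pt "-1 0 0 0 0 0 0"

```text
clock: 6.58
tcp_pos: [0.6724, 0.0942, 0.1518]
orientation: [0.001, 0.707, 0.707, 0.001]
wrist_force: [0.3, -0.8, -0.5]
finger_gap: 0.0243
```

```bash
python3 - <<'E'
from h import *
import pickle
c=cam("scene");d=cam("top")
pickle.dump((c,d),open("p1.pkl","wb"))
for i in range(4):
    s=env.get_state();print(s["clock"],s["tcp_pos"],s["orientation"],s["wrist_force"]);cam("top")
X=s["tcp_pos"];print(proj(c,X),proj(c,[.6735,.0935,.024]),proj(c,X+[0,0,-.095]))
a=cv2.resize(c["color"][130:280,235:365],None,fx=4,fy=4,interpolation=cv2.INTER_CUBIC)
cv2.imwrite("pics/p1.png",a[:,:,::-1])
E
```

```text
6.675 [0.67231249 0.09439213 0.15155184] [6.80363472e-04 7.06743216e-01 7.07469432e-01 7.52674460e-04] [-0.50194669  0.49727379 -0.57674511]
6.725 [0.67218453 0.09441769 0.15133033] [5.50619090e-04 7.06719233e-01 7.07493637e-01 6.13494877e-04] [-0.30806138 -0.06773825 -0.19912065]
6.775 [0.67207242 0.09450304 0.15112123] [4.22274959e-04 7.06673546e-01 7.07539439e-01 5.12223347e-04] [-0.29137552  0.51432164 -0.63024335]
6.825 [0.67196188 0.09448824 0.15090032] [3.10131000e-04 7.06688091e-01 7.07525059e-01 3.69506830e-04] [-0.29855634  0.77162131 -0.17271676]
[[290.5279948  210.75713468]] [[292.925739   253.82696083]] [[292.97737864 243.5867336 ]]
```

View pics/p1.png

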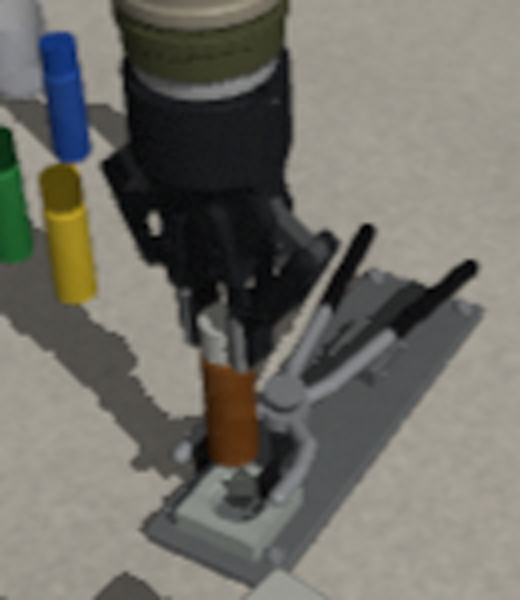

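The vial hangs upright with its bottom at crop (236,457), just above the seat hole at about crop (241,500). I'll refine the seat position from both pictures.

```bash
python3 - <<'E'
from m import *
c,d=pickle.load(open("p1.pkl","rb"))
p("hole T",at_z(T,ta(137,112),.024));p("blk T",at_z(T,ta(136,111),.024))
for uv in((295,254.6),(295,253.4)):p("hole S",at_z(S,uv,.024))
q=(.6735,.0935)
def ov(C,box,s,f,ctr,yaw=.15,more=()):
    x0,y0,x1,y1=box
    im=cv2.resize(C["color"][y0:y1,x0:x1],None,fx=s,fy=s,interpolation=cv2.INTER_CUBIC)[:,:,::-1].copy()
    k,sn=np.cos(yaw),np.sin(yaw);Rz=np.array([[k,-sn],[sn,k]])
    def dr(P,z,col):
        P=np.c_[np.array(P)@Rz.T+ctr,np.full(len(P),z)]
        uv=(proj(C,P)-[x0,y0]+.5)*s-.5
        cv2.polylines(im,[np.round(uv*8).astype(np.int32)],True,col,1,cv2.LINE_AA,3)
    a=np.linspace(0,2*np.pi,40)
    dr(.0155*np.c_[np.cos(a),np.sin(a)],.024,(0,0,255))
    dr([(-.025,-.025),(.025,-.025),(.025,.025),(-.025,.025)],.024,(0,255,0))
    dr(np.array([-.05,0])+.009*np.c_[np.cos(a),np.sin(a)],.066,(255,0,255))
    dr([(-.115-.11,-.042),(-.115-.11+.26,-.042),(.035,.042),(-.225,.042)],.01,(255,255,0))
    return im
A=ov(T,(295,130,350,240),6,"",q); B=ov(S,(262,190,322,280),7,"",q)
h=max(A.shape[0],B.shape[0]);pad=lambda i:cv2.copyMakeBorder(i,0,h-i.shape[0],0,0,cv2.BORDER_CONSTANT)
im=np.hstack([pad(A),pad(B)])[:600];cv2.imwrite("pics/ov.png",im);print(im.shape)
E
```

```text
hole T [673.2  95.1  24. ]
blk T [673.8  95.7  24. ]
hole S [672.4  98.6  24. ]
hole S [669.7  96.3  24. ]
(600, 750, 3)
```

View pics/ov.png

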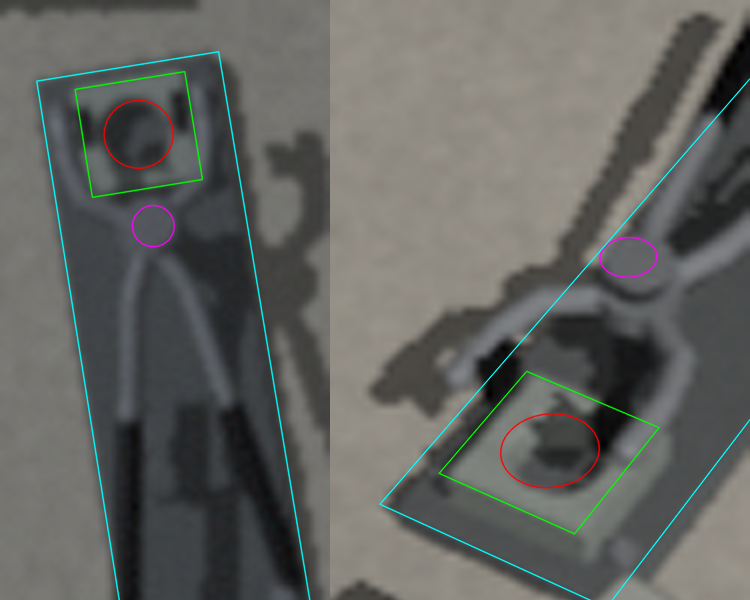

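carry_out --pt "-1 0.0013 0.0005 0.01 0 0 0" --pt "-1 0 0 0.012 0 0 0" --pt "-1 0 0 0.01 0 0 0" --pt "-1 0 0 0 0 0 0" --pt "-1 0 0 0 0 0 0" --pt "-1 0 0 0 0 0 0"

```text
clock: 7.62
tcp_pos: [0.6726, 0.0958, 0.1188]
orientation: [0.0, 0.707, 0.708, 0.0]
wrist_force: [-0.2, 1.0, -0.3]
finger_gap: 0.0242
```

```bash
python3 - <<'E'
from h import *
c=cam("scene");d=cam("top");s=env.get_state();X=s["tcp_pos"];print(X,s["wrist_force"])
a=cv2.resize(c["color"][195:280,255:325],None,fx=7,fy=7,interpolation=cv2.INTER_CUBIC)[:,:,::-1].copy()
an=np.linspace(0,2*np.pi,40)
for P,col in((np.c_[X[0]+.014*np.cos(an),X[1]+.014*np.sin(an),np.full(40,X[2]-.0905)],(0,255,0)),):
    uv=(proj(c,P)-[255,195]+.5)*7-.5
    cv2.polylines(a,[np.round(uv).astype(np.int32)],True,col,1)
cv2.imwrite("pics/p2.png",a)
E
```

```text
[0.67252543 0.09580473 0.11882807] [-0.52649475  1.16435791 -0.68567739]
```

View pics/p2.png

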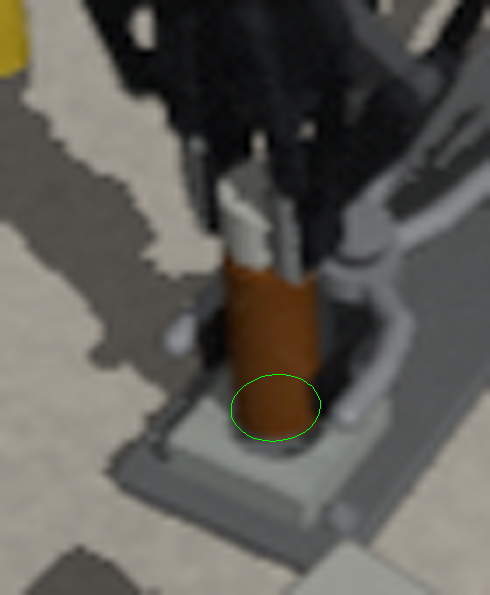

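The vial bottom is at crop (275,410). It is centred over the seat, with an even dark rim around it. I'll lower it and watch the force.

carry_out --pt "-1 0.0003 0 0.004 0 0 0" --pt "-1 0 0 0.004 0 0 0" --pt "-1 0 0 0 0 0 0" --pt "-1 0 0 0 0 0 0" --pt "-1 0 0 0 0 0 0"

```text
clock: 8.35
tcp_pos: [0.6722, 0.0961, 0.1104]
orientation: [0.0, 0.707, 0.708, 0.0]
wrist_force: [-0.4, -0.1, -0.3]
finger_gap: 0.0238
```

carry_out --pt "-1 0 0 0.004 0 0 0" --pt "-1 0 0 0.003 0 0 0" --pt "-1 0 0 0.001 0 0 0" --pt "-1 0 0 0 0 0 0" --pt "-1 0 0 0 0 0 0" --pt "-1 0 0 0 0 0 0"

```text
clock: 9.1
tcp_pos: [0.6722, 0.0961, 0.1024]
orientation: [-0.0, 0.707, 0.708, 0.0]
wrist_force: [0.0, -0.6, -0.8]
finger_gap: 0.024
```

carry_out --pt "-1 0 0 0.0008 0 0 0" --pt "-1 0 0 0 0 0 0" --pt "-1 0 0 0.0007 0 0 0" --pt "-1 0 0 0 0 0 0" --pt "-1 0 0 0 0 0 0"

```text
clock: 9.72
tcp_pos: [0.6726, 0.0961, 0.1016]
orientation: [0.0, 0.707, 0.708, 0.0]
wrist_force: [-0.3, -0.6, 5.3]
finger_gap: 0.0241
```

It touches the floor at 5 N, at the expected height. I'll release and go up.

carry_out --pt "-0.4 0 0 0 0 0 0" --pt "-0.2 0 0 0 0 0 0" --pt "0.2 0 0 0 0 0 0" --pt "0.4 0 0 0 0 0 0" --pt "0.4 0 0 -0.02 0 0 0" --pt "0.4 0 0 -0.04 0 0 0" --pt "0.4 0 0 -0.04 0 0 0" --pt "1 -0.015 -0.05 0 0 0 -0.15" --pt "1 0.0065 -0.0615 0 0 0 0" --pt "1 0.0065 -0.0615 0 0 0 0" --pt "1 0 0 0 0 0 0" --pt "1 0 0 0 0 0 0"

```text
clock: 11.22
tcp_pos: [0.4995, 0.0754, 0.2016]
orientation: [0.001, 0.652, 0.758, 0.001]
wrist_force: [0.5, -0.5, 0.1]
finger_gap: 0.0851
```

```bash
python3 - <<'E'
from h import *
c=cam("scene");d=cam("top");s=env.get_state();X=s["tcp_pos"];print(X,s["orientation"],s["wrist_force"],s["finger_gap"])
a=cv2.resize(c["color"][150:290,225:365],None,fx=4,fy=4,interpolation=cv2.INTER_CUBIC)[:,:,::-1].copy()
# expected vial: cap top centre, base
for Z in(.105,.024):
    uv=(proj(c,[.6725,.096,Z])[0]-[225,150]+.5)*4-.5; print(uv)
cv2.imwrite("pics/p3.png",a)
E
```

```text
[0.50073798 0.07530499 0.20151701] [0.00104281 0.65173231 0.7584478  0.00092046] [ 0.95206134 -0.07770303  0.33453234] 0.08561526662770452
[270.02698333 312.14622157]
[277.82207445 417.82330193]
```

View pics/p3.png

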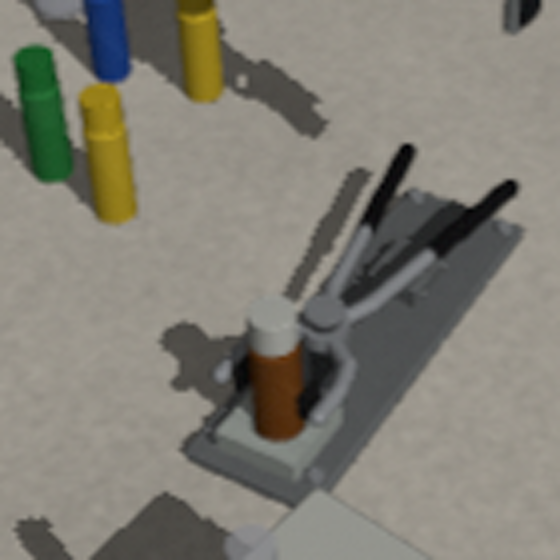

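The vial is upright and fully down: its cap top is at crop (273,308), where (270,312) was expected. The handles are open and the look-alikes are undisturbed. Next I'll go above the grips.

carry_out --pt "1 -0.0065 0.003 0.03 0 0 -0.008" --pt "1 0 0 0.04 0 0 0" --pt "1 0 0 0.04 0 0 0" --pt "1 0 0 0.01 0 0 0" --pt "1 0 0 0 0 0 0" --pt "1 0 0 0 0 0 0" --pt "1 0 0 0 0 0 0"

```text
clock: 12.2
tcp_pos: [0.5039, 0.0694, 0.0823]
orientation: [0.001, 0.649, 0.761, 0.001]
wrist_force: [-0.5, 0.4, -0.1]
finger_gap: 0.0854
```

```bash
python3 - <<'E'
from h import *
c=cam("scene");d=cam("top");s=env.get_state();X=s["tcp_pos"];print(X,s["orientation"],s["finger_gap"])
a=cv2.resize(c["color"][130:230,275:375],None,fx=4,fy=4,interpolation=cv2.INTER_CUBIC)
b=cv2.resize(d["color"][150:250,280:380],None,fx=4,fy=4,interpolation=cv2.INTER_CUBIC)
cv2.imwrite("pics/p4.png",np.hstack([a,b])[:,:,::-1])
E
```

```text
[0.50340701 0.06940655 0.08186197] [7.81109926e-04 6.48633153e-01 7.61100483e-01 6.91188927e-04] 0.08530046779811963
```

View pics/p4.png

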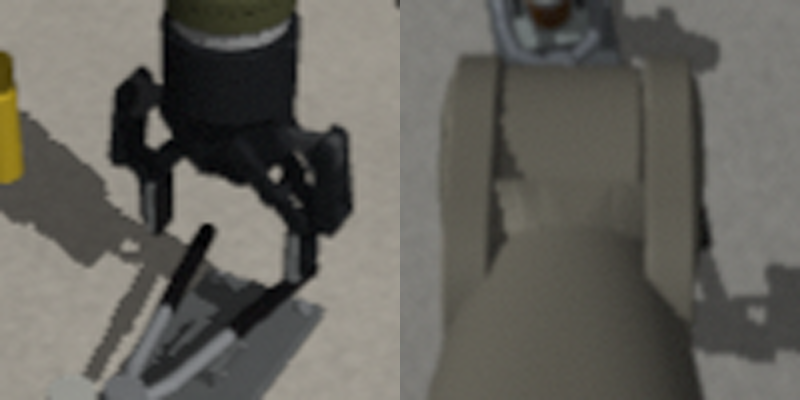

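```bash
python3 - <<'E'
from m import *
k,s=np.cos(.158),np.sin(.158);P=lambda x,y,z:(.6231+k*x-s*y,.0882+s*x+k*y,z)
# observed -y/+y grip tips in first scene crop s1: (408,229),(513,268); junction black/metal (370,305),(435,333)
for x,h in((-.16,.036),(-.16,.038),(-.085,.022)):
    for y in(-h,h): print(x,y,np.round((proj(S,P(x,y,.05))[0]-[225,130]+.5)*4,0))
# invert: observed tips at z=.05 in clamp frame
for uv in((408,233),(511,270)):
    X=at_z(S,sc(*uv),.05)[:2]-[.6231,.0882];print("S",[round(v,4) for v in(k*X[0]+s*X[1],-s*X[0]+k*X[1])])
for uv in((270,490),(133,510),(216,338),(132,350)):
    X=at_z(T,ta(*uv),.05)[:2]-[.6231,.0882];print("T",[round(v,4) for v in(k*X[0]+s*X[1],-s*X[0]+k*X[1])])
E
```

```text
-0.16 -0.036 [404. 232.]
-0.16 0.036 [507. 267.]
-0.16 -0.038 [402. 231.]
-0.16 0.038 [510. 268.]
-0.085 -0.022 [365. 308.]
-0.085 0.022 [430. 332.]
S [np.float64(-0.1601), np.float64(-0.0331)]
S [np.float64(-0.1586), np.float64(0.04)]
T [np.float64(-0.163), np.float64(-0.036)]
T [np.float64(-0.1613), np.float64(0.0356)]
T [np.float64(-0.0803), np.float64(-0.0218)]
T [np.float64(-0.0791), np.float64(0.0224)]
```

The grips are centred within about 1–3 mm and the fingers have about 7 mm clearance per side. I'll lower around them.

carry_out --pt "1 0 0 0.01 0 0 0" --pt "1 0 0 0.01 0 0 0" --pt "1 0 0 0.008 0 0 0" --pt "1 0 0 0.005 0 0 0" --pt "1 0 0 0 0 0 0" --pt "1 0 0 0 0 0 0" --pt "0.9 0 0 0 0 0 0" --pt "0.8 0 0 0 0 0 0" --pt "0.8 0 0 0 0 0 0" --grip_force 20

```text
clock: 13.42
tcp_pos: [0.5028, 0.0694, 0.048]
orientation: [0.0, 0.649, 0.761, 0.0]
wrist_force: [1.1, -1.0, 0.0]
finger_gap: 0.0767
```

carry_out --pt "0.75 0 0 0 0 0 0" --pt "0.7 0 0 0 0 0 0" --pt "0.65 0 0 0 0 0 0" --pt "0.62 0 0 0 0 0 0" --pt "0.59 0 0 0 0 0 0" --pt "0.56 0 0 0 0 0 0" --pt "0.53 0 0 0 0 0 0" --pt "0.53 0 0 0 0 0 0"

```text
clock: 14.42
tcp_pos: [0.5026, 0.0701, 0.048]
orientation: [-0.0, 0.648, 0.761, 0.001]
wrist_force: [-0.9, 5.1, 3.6]
finger_gap: 0.0656
```

The +y finger is carrying the load alone, with force +y. I'll shift toward +y to centre.

carry_out --pt "0.53 0.001 0 0 0 0 0" --pt "0.53 0.001 0 0 0 0 0" --pt "0.53 0 0 0 0 0 0" --pt "0.53 0 0 0 0 0 0"

```text
clock: 14.92
tcp_pos: [0.5026, 0.0706, 0.0478]
orientation: [0.001, 0.649, 0.761, -0.0]
wrist_force: [0.5, -3.2, 1.4]
finger_gap: 0.0653
```

carry_out --pt "0.53 -0.0007 0 0 0 0 0" --pt "0.53 0 0 0 0 0 0" --pt "0.51 0 0 0 0 0 0" --pt "0.49 0 0 0 0 0 0" --pt "0.49 0 0 0 0 0 0"

```text
clock: 15.55
tcp_pos: [0.5025, 0.0706, 0.048]
orientation: [0.0, 0.649, 0.761, -0.0]
wrist_force: [-0.0, -3.7, 4.8]
finger_gap: 0.0635
```

carry_out --pt "0.49 -0.0008 0 0 0 0 0" --pt "0.49 0 0 0 0 0 0" --pt "0.49 0 0 0 0 0 0"

```text
clock: 15.92
tcp_pos: [0.5025, 0.0704, 0.0479]
orientation: [-0.0, 0.648, 0.761, 0.001]
wrist_force: [-0.1, 0.0, 6.3]
finger_gap: 0.0638
```

carry_out --pt "0.49 0 0 -0.0005 0 0 0" --pt "0.47 0 0 -0.0003 0 0 0" --pt "0.45 0 0 -0.0003 0 0 0" --pt "0.45 0 0 0 0 0 0"

```text
clock: 16.42
tcp_pos: [0.5023, 0.0703, 0.0486]
orientation: [-0.001, 0.649, 0.761, 0.0]
wrist_force: [1.1, 3.3, -1.3]
finger_gap: 0.0617
```

carry_out --pt "0.43 0.0004 0 -0.0002 0 0 0" --pt "0.41 0 0 -0.0002 0 0 0" --pt "0.39 0 0 -0.0002 0 0 0" --pt "0.39 0 0 0 0 0 0"

```text
clock: 16.92
tcp_pos: [0.5021, 0.0703, 0.0492]
orientation: [-0.0, 0.649, 0.761, -0.0]
wrist_force: [0.4, 2.5, -1.9]
finger_gap: 0.0594
```

carry_out --pt "0.37 0.0004 0 0 0 0 0" --pt "0.35 0 0 0 0 0 0" --pt "0.33 0 0 0 0 0 0" --pt "0.33 0 0 0 0 0 0"

```text
clock: 17.42
tcp_pos: [0.502, 0.0704, 0.0496]
orientation: [-0.0, 0.649, 0.761, -0.0]
wrist_force: [-2.5, -1.5, 2.9]
finger_gap: 0.0569
```

carry_out --pt "0.31 0 0 -0.0002 0 0 0" --pt "0.29 0 0 -0.0002 0 0 0" --pt "0.29 0 0 0 0 0 0"

```text
clock: 17.8
tcp_pos: [0.5021, 0.0705, 0.0498]
orientation: [-0.0, 0.649, 0.761, -0.0]
wrist_force: [-3.0, -2.2, 1.9]
finger_gap: 0.0551
```

carry_out --pt "0.27 0 0 -0.0002 0 0 0" --pt "0.25 0 0 -0.0001 0 0 0" --pt "0.25 0 0 0 0 0 0"

```text
clock: 18.18
tcp_pos: [0.5025, 0.0705, 0.05]
orientation: [0.0, 0.649, 0.761, -0.0]
wrist_force: [-2.3, -3.6, -0.2]
finger_gap: 0.0534
```

carry_out --pt "0.23 -0.0005 0 0 0 0 0" --pt "0.21 0 0 0 0 0 0" --pt "0.21 0 0 0 0 0 0"

```text
clock: 18.55
tcp_pos: [0.503, 0.0705, 0.0503]
orientation: [0.0, 0.649, 0.761, 0.001]
wrist_force: [-0.3, -0.3, -0.5]
finger_gap: 0.0518
```

carry_out --pt "0.19 0 0 -0.0001 0 0 0" --pt "0.17 0 0 0 0 0 0" --pt "0.17 0 0 0 0 0 0"

```text
clock: 18.92
tcp_pos: [0.503, 0.0703, 0.0505]
orientation: [0.0, 0.649, 0.761, 0.0]
wrist_force: [0.5, 0.1, -1.1]
finger_gap: 0.0499
```

carry_out --pt "0.155 0 0 0 0 0 0" --pt "0.14 0 0 0 0 0 0" --pt "0.14 0 0 0 0 0 0"

```text
clock: 19.3
tcp_pos: [0.5027, 0.0703, 0.0504]
orientation: [0.0, 0.649, 0.761, 0.0]
wrist_force: [0.7, 0.3, 1.0]
finger_gap: 0.0486
```

carry_out --pt "0.125 0 0 0 0 0 0" --pt "0.11 0 0 0 0 0 0" --pt "0.11 0 0 0 0 0 0"

```text
clock: 19.68
tcp_pos: [0.5026, 0.0704, 0.0505]
orientation: [0.0, 0.649, 0.761, 0.0]
wrist_force: [0.5, 1.8, 4.0]
finger_gap: 0.0479
```

The resistance rose again after dropping to zero, which suggests it has snapped and reached the stop. I'll back off and look.

carry_out --pt "0.2 0 0 0 0 0 0" --pt "0.4 0 0 0 0 0 0" --pt "0.6 0 0 0 0 0 0" --pt "0.8 0 0 0 0 0 0" --pt "1 0 0 0 0 0 0" --pt "1 0 0 0 0 0 0" --pt "1 0 0 0 0 0 0"

```text
clock: 20.55
tcp_pos: [0.5025, 0.0702, 0.0503]
orientation: [-0.0, 0.649, 0.761, 0.0]
wrist_force: [0.5, 0.2, 0.3]
finger_gap: 0.0856
```

```bash
python3 - <<'E'
from h import *
import pickle
S=pickle.load(open("scene.pkl","rb"))
c=cam("scene");print(env.get_state()["wrist_force"],env.get_state()["tcp_pos"])
f=lambda c:cv2.resize(c["color"][160:270,265:365],None,fx=4,fy=4,interpolation=cv2.INTER_CUBIC)
cv2.imwrite("pics/p5.png",np.hstack([f(S),f(c)])[:,:,::-1])
E
```

```text
[-0.19957159  1.07783368 -0.14737117] [0.50248754 0.07019643 0.05028548]
```

View pics/p5.png

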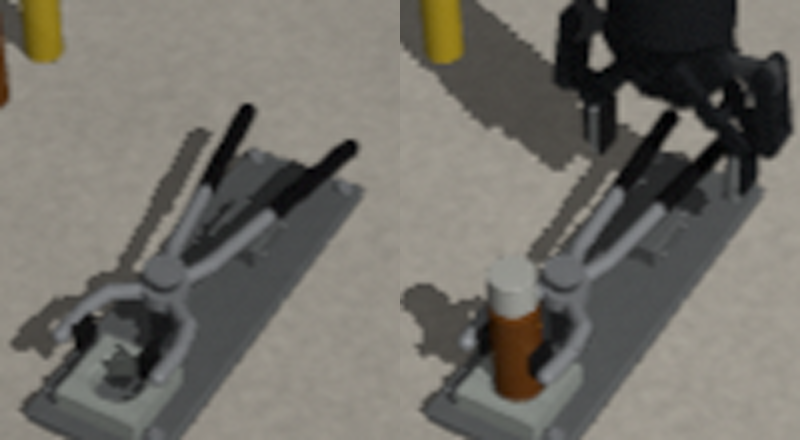

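It snapped and stays shut. With the fingers off, the grip end moved from crop (247,105) to (272,118), still inwards, and the pads rest on the upright vial. I'll retract for a final look.

carry_out --pt "1 0 0 -0.02 0 0 0" --pt "1 0 0 -0.04 0 0 0" --pt "1 0 0 -0.05 0 0 0" --pt "1 0 0 -0.05 0 0 0" --pt "1 0 -0.04 -0.03 0 0 0" --pt "1 0 -0.04 0 0 0 0" --pt "1 0 0 0 0 0 0" --pt "1 0 0 0 0 0 0" --pt "1 0 0 0 0 0 0"

```text
clock: 21.72
tcp_pos: [0.4244, 0.0575, 0.2401]
orientation: [0.0, 0.649, 0.761, 0.0]
wrist_force: [0.7, -0.7, 0.4]
finger_gap: 0.0852
```

```bash
python3 - <<'E'
from h import *
c=cam("scene");save(c,"fin.png",(200,120,400,280),4);s=env.get_state();print(s["tcp_pos"],s["wrist_force"])
E
```

```text
[0.42424283 0.05753783 0.23994956] [-0.40048959  0.78210778 -0.04171342]
```

View pics/fin.png

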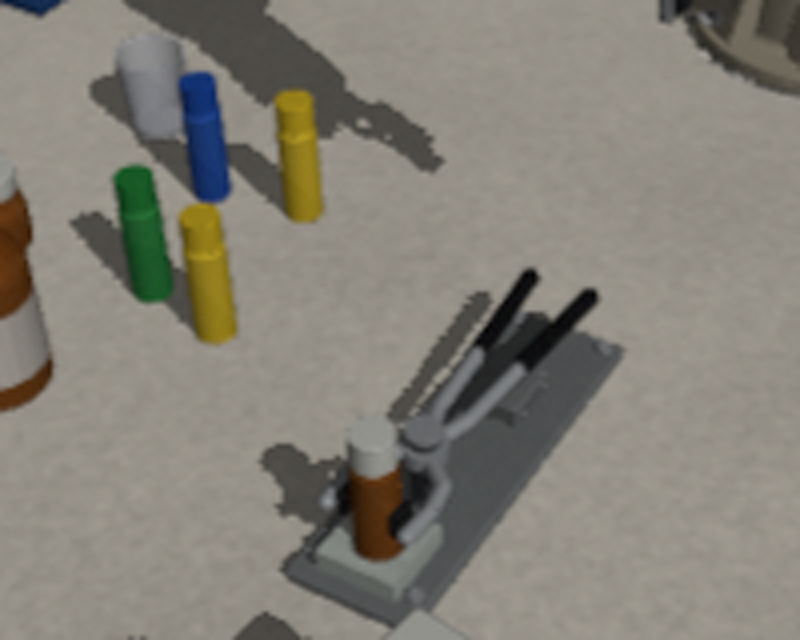

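The handles stay shut, with grip tips at (530,275) and (590,296), 64 px apart against 112 px when open. The vial is upright in the seat and the bystanders in view are standing.

```bash
python3 -c "
from workcell import env
print(env.hand_in(), env.get_state()['clock'])"
```

```text
the job is handed in; nothing more can be done
the job is handed in; nothing more can be done
```

The vial is standing in the clamp's seat, the clamp is shut on it, and the job is handed in. The arm was clear of everything at about 22 s of the 64 s allowed.

- **Placing the vial:** I gripped it at the cap and lowered it until it touched the seat floor, with 5 N at the expected height. In the picture after release it stood upright, with the cap top about 1 px from where it should be when fully down.
- **Closing the clamp:** I squeezed both grips in small steps, re-centring on the wrist force. The resistance faded to nothing and then rose again at the stop, and I backed off there. After opening and retracting, the handles stayed shut by themselves and the pads rested on the vial. The grip tips measured 64 px apart, against 112 px when open.
- **What I could not measure:** The moment of the snap was inferred from the fading force, and the pictures confirmed it afterwards. The squeeze on each handle was not measured directly. The finger force was capped at 20 N, above the clamp's 18 N limit. I went about 1 mm of commanded gap past the snap before backing off, and the fingers lagged only 0.5 mm there, so I believe the load stayed low.
- **Disagreement:** The two cameras differed by 2–4 mm on the seat and grip positions. I settled this with close-up views and the wrist force.
- **Bystanders:** The coloured look-alikes, beaker and reagent bottle still stood in the last picture. The cups, dish and marker were outside that crop, but the arm never went low near them.

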